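Add a carton to the counter display box and close it up

TASK

Put the pink carton that stands on the counter into the wooden display box, upright and turned like the two already there, in the space between them and the sliding end stop. Then push the end stop along until all three cartons stand snug, with no play, against the end wall, and last tip the open lid over so that it swings shut. Do not knock any carton over and leave the other goods on the counter where they are.

Things in the scene. Friction and masses are not known exactly. Their poses are not given: they have to be found in the camera images.
- display_box: Wooden box fixed on the counter, 286 mm long (y), 92 deep (x), 118 high. Origin: centre of the underside; x to its back, z up; at yaw 0 axes as the world's. Inside: 66 mm deep (x -33 to 33), 252 long (y -126 to 126), floor 8 mm and wall tops 118 mm above the underside. Front: clear pane 4 mm; back 8 mm, ends 9 mm of wood. The row stands against the end wall at y = -126.
- row_wall (a point): Point on the inner face of the end wall that the row stands against (box y = -126 mm), 58 mm above the box's underside.
- stop (a joint): Travel (m) of the dark wooden end stop along the box: starts at 0 to 0.012, grows as it slides toward the row wall (box -y), up to 0.185; about 0.086 with three cartons snug. It slides on a track with 2 N friction and cannot tip or come out. At the start 50 to 62 mm are free between its back and the other end wall: room for shut fingers to go down and push.
- stop_face (a point): Centre of the stop's felt face that looks to the row, 50 mm above the box floor; axes as the box. The stop is an upright plate 60 mm wide (x) and 8 mm thick (toward +y from this face), its top 100 mm above the box floor. Behind it are a foot 40 mm long, 11 mm high and a brace 50 mm high; above 55 mm over the box floor its back is free.
- stop_back (a point): Point on the back of the stop's plate (the side away from the row), on its middle line, 88 mm above the box floor: push here, toward box -y.
- lid (a joint): Angle (rad) of the lid, hinged along the top of the box's back wall (hinge line at box x = 41, z = 122 mm): 0 shut, 1.57 upright; it starts leaning back, at rest at its limit 2.1. It moves freely (0.14 kg): brought toward the front past upright, it falls shut by its own weight.
- lid_edge (a point): Middle of the lid's free edge, 82 mm from the hinge line. The lid is a wooden frame with a clear pane, 270 mm long, 8 mm thick; a brass tab 30 mm wide reaches 10 mm past this edge. Open, the edge is about 193 mm above the counter and 41 mm behind the hinge line, with free space behind its middle and its -y half for fingers to go down and draw it forward.
- carton_new: Pink and white carton that stands on the counter, to be added; 36 mm (its x) by 53 mm (its y) by 105 mm high, 0.1 to 0.21 kg. Origin: centre of the underside, z up. Grip it across its 36 mm, near the top. In the row its x lies along the box's y (either way round).
- carton_row1: Same carton, already in the box, next to the row wall, loosely. Origin: centre of the underside.
- carton_row2: Same carton, already in the box, second in the row, loosely. Origin: centre of the underside. From it to the stop at least 95 mm are free at the start.
- spice_jar: Small spice jar with a red cap on the counter, 45 mm across, 106 mm high. Origin: centre of the underside. Leave it alone.
- cocoa_tin: Brown tin on the counter, 75 mm across, 110 mm high. Origin: centre of the underside. Leave it alone.
- green_balm: Flat green round tin on the counter, 62 mm across, 24 mm high. Origin: centre of the underside. Leave it alone.

How it is judged:
By the outcome, as a careful person would: the job done as asked, in the order asked, and still so for the second after the job is handed in, with the robot touching nothing.
It also fails if it takes over 61 s, if anything falls off the work surface, if the arm or the gripper's body presses on something with over 40 N, if the wrist force passes 120 N, or if a joint passes its speed limit or range.

ROBOT

A 6-joint arm with a two-finger parallel gripper is mounted at the origin on a cart in front of the work surface, level with it; the furniture and walls round the work are solid. World frame = base frame: x ahead of the robot, y to its left, z up, the work surface at z = 0. Lengths are in mm, angles in degrees, forces in N, time in s.
With the tool pointing down it reaches from about 250 to 775 mm from the base axis. Payload 8.9 kg.
Tool frame: the origin (TCP) lies between the finger pads; the fingertips stand 8 mm ahead of it and the grasp point (between the pads) lies 11 mm behind it (ctrl.nose_length is the distance from the TCP to the fingertips, in mm); z points along the fingers, y is the direction in which the jaws open and shut (so a half turn about z gives the same grasp; the last joint's range is limited). The gripper opens to 85 mm and grips with 20 to 120 N. Pads are 22 mm wide; open, the fingers measure 114 mm over their backs; the gripper's body (76 mm by 85 mm) begins 54 mm behind the grasp point. The pads swing forward as they close: fully open they stand 13 mm farther back than shut.
Start: joints at [-76.679, 16.656, -8.789, 64.555, 0, 82.019], TCP at [190.73, -489.127, 239.305] pointing down, gripper open.
Joint ranges: [-144.48, 144.48], [-52.06, 99.96], [-74.48, 78.29], [-112.23, 115.85], [-86.99, 84.42], [-180, 180]. Speed limits (degrees/s): [127.2, 127.2, 159.86, 180, 180, 180].

INTERFACE

Orientations are given as [roll, pitch, yaw] about the fixed x, y, z axes, in that order (R = Rz(yaw) Ry(pitch) Rx(roll)).
In Python, from bench import ctrl gives the robot as it stands.
- The arm moves only by the shell command python3 -m jog 'ROWS' [FORCE]. ROWS is JSON, a list that holds one entry, the list of rows, each a list of 7 numbers: the shift along the tool's x, y, z in mm, then the turn, a rotation vector about the tool's x, y, z in rad, then the opening, from 0 (shut) to 1 (fully open). A call has exactly 8 rows; each row shifts and turns the pose as measured when the row begins, along the tool's axes as they then stand; what a row does not reach is not made up. A row lasts 1/8 s, in which the tool goes at most 62.5 mm and 10.7 degrees, less where a joint would pass 70% of its speed; a pose out of reach is approached as far as the arm can. A call is refused whole if a number of a shift passes 62.5 or a number of a turn 0.188, either way. A call with a gripper value outside its range is refused whole. The fingers move at their own pace and stop on an object; FORCE is the grip in N (left out, the last holds). Time passes only in rows, so rows that do not move let the fingers close, or fill a call up. It gives the time, the measured TCP pose, the force and the opening at its end, in the units of the state.
- ctrl.sense(): the state, without advancing time (a new reading comes with each control period).
- ctrl.grab_frame(name): name is "side" or "top" or "wrist"; returns the picture (384x512x3 uint8, blue, green, red); there is no depth.
- ctrl.calibration(name): a dict with "K" (3x3 intrinsics, pixels), "k1" (the pictures are not rectified: a ray, as slopes to the right and down, at radius r is drawn at 1 + k1 r^2 times it, then the intrinsics apply), "R" (3x3) and "t" (3): a world point X has camera coordinates R X + t. Camera axes: x right, y down, z forward; pixel columns grow to the right and rows downward; lengths in mm; the calibration is good to about 2 mm. A picture is of the moment at which its call begins: read the wrist's pose just before it. calibration takes no time and is no camera call; for the wrist camera it gives the pose at the moment of the call.
- ctrl.close_job(): hands the job in, once; it reports no verdict.
The state is a dict: "time": time; "q": joint angles; "joint_velocities": joint speeds; "effort": joint torques, N m; "tcp_pos": TCP position; "ee_rot": TCP orientation; "force": force on the tool from outside, world axes, zero at the start; "moment": the same for the moment, N m; "gripper_width": finger opening in mm.
Only numpy, scipy, OpenCV 4.12 (cv2) and the standard library are available. Lean on these libraries where they do the work, as an engineer would, in place of code of your own. Each camera call takes 0.05 s, during which the arm holds its last target. There are 200 camera calls.

## Working session

There is one attempt and no reset: what is moved stays moved. The work goes in short steps, Python scripts to look and compute and a shell command to move; the robot and the scene stay as the last step left them, time stands still between calls to the robot, and variables do not carry over. Pictures are saved under pics/ and viewed, about 8 in all and at most 12, crops included, and the job is handed in when it is done.

```bash
ls; mkdir -p pics
cat > h.py <<'E'
import numpy as np, cv2
from bench import ctrl
def ray(name,uv,c=None):
    c=c or ctrl.calibration(name); K=np.array(c["K"]);R=np.array(c["R"]);t=np.array(c["t"])
    d=np.linalg.inv(K)@[uv[0],uv[1],1]; d=d[:2]
    u=d.copy()
    for _ in range(20): u=d/(1+c["k1"]*(u@u))
    return -R.T@t, R.T@np.array([u[0],u[1],1])
def onz(name,uv,z,c=None):
    o,d=ray(name,uv,c); return o+d*(z-o[2])/d[2]
def tri(r1,r2):
    A=np.stack([r1[1],-r2[1]],1); s=np.linalg.lstsq(A,r2[0]-r1[0],rcond=None)[0]
    p=r1[0]+s[0]*r1[1];q=r2[0]+s[1]*r2[1]; return (p+q)/2,np.linalg.norm(p-q)
def proj(name,X,c=None):
    c=c or ctrl.calibration(name); p=np.array(c["R"])@X+np.array(c["t"]); u=p[:2]/p[2]; u=u*(1+c["k1"]*(u@u))
    return (np.array(c["K"])@[u[0],u[1],1])[:2]
E
python3 - <<'E'
from h import *
s=ctrl.sense();print(s)
for n in("side","top","wrist"):
    c=ctrl.calibration(n);print(n,c); cv2.imwrite(f"pics/{n}0.png",ctrl.grab_frame(n))
E
```

```text
pics
{'time': 0.0, 'q': array([-7.66788050e+01,  1.66883272e+01, -8.83023896e+00,  6.45543685e+01,
       -1.29628957e-04,  8.20185361e+01]), 'joint_velocities': array([-0.00511996,  0.05770603, -0.05460718, -0.02889204,  0.00139732,
        0.0320517 ]), 'effort': array([-3.38588768e-03, -5.37145615e+01,  3.31372118e+01,  1.62078365e-02,
       -2.99323137e-04, -1.08407551e-05]), 'tcp_pos': array([ 190.63412229, -488.71887021,  238.74315225]), 'ee_rot': array([-1.79927754e+02, -9.99880381e-03,  2.13026527e+01]), 'force': array([ 1.0645391 ,  0.54477068, -0.05454666]), 'moment': array([0.01193096, 0.01294618, 0.01570634]), 'gripper_width': 85.2825430241844}
side {'K': array([[381.52458271,   0.        , 253.30726781],
       [  0.        , 381.52458271, 191.85387444],
       [  0.        ,   0.        ,   1.        ]]), 'k1': -0.11586598261311853, 'R': array([[ 0.89549093, -0.44473866, -0.01742168],
       [-0.26684394, -0.50514513, -0.82074522],
       [ 0.35621665,  0.73961877, -0.5710287 ]]), 't': array([-460.59474736,  105.27903723, 1176.54717198])}
top {'K': array([[497.60139523,   0.        , 248.38305277],
       [  0.        , 497.60139523, 191.63635296],
       [  0.        ,   0.        ,   1.        ]]), 'k1': -0.19682669201445063, 'R': array([[ 0.01284119, -0.99989414,  0.0068417 ],
       [-0.99833111, -0.01320579, -0.05621917],
       [ 0.05630357, -0.00610836, -0.99839501]]), 't': array([-166.45883093,  428.5762773 , 1336.48381722])}
wrist {'K': array([[328.00327622,   0.        , 258.22201932],
       [  0.        , 328.00327622, 194.64225246],
       [  0.        ,   0.        ,   1.        ]]), 'k1': 0.02975945312128127, 'R': array([[ 3.63041673e-01, -9.31772724e-01, -5.78842879e-04],
       [-8.90754830e-01, -3.47242245e-01,  2.93221174e-01],
       [-2.73416491e-01, -1.05935898e-01, -9.56044459e-01]]), 't': array([-525.82929452,  -37.60915412,  378.76739181])}
```

Run:
```python
import cv2,numpy as np
a=cv2.imread("pics/top0.png");b=cv2.imread("pics/side0.png")
cv2.imwrite("pics/top0b.png",cv2.resize(a,(800,600),interpolation=2));cv2.imwrite("pics/side0b.png",cv2.resize(b,(800,600),interpolation=2))
```

```text
(no output)
```

View pics/top0b.png

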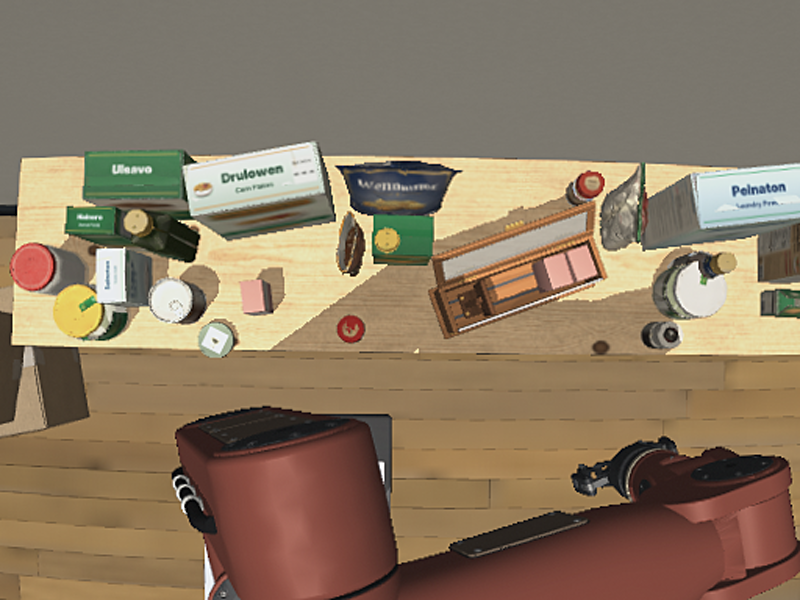

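View pics/side0b.png

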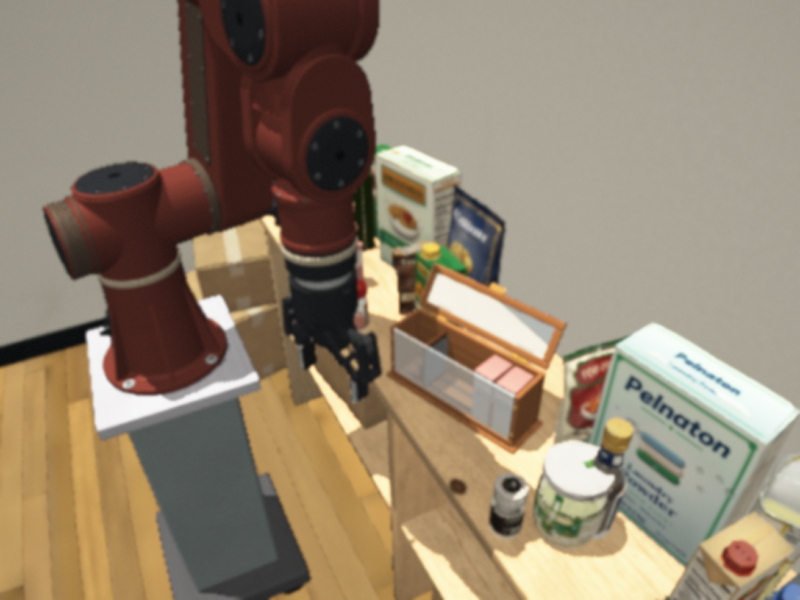

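The top view (800-wide scale) shows the carton at about (256,295), the box running from (440,330) to (605,280) with pink row tops near (570,265), and a red cap at (350,328). In the side view the row tops are visible at (505,372), but the arm hides the carton.

Run:
```python
from h import *
im=cv2.imread("pics/top0.png");hsv=cv2.cvtColor(im,cv2.COLOR_BGR2HSV)
print(hsv[187,163],hsv[172,355])
for z in(105,113):
  m=cv2.inRange(hsv,(0,60,100),(8,150,255))|cv2.inRange(hsv,(168,60,100),(180,150,255))
  m[225:]=0
  n,l,st,ce=cv2.connectedComponentsWithStats(m)
  for i in range(1,n):
    if st[i,4]>80:
      c=cv2.findContours((l==i).astype(np.uint8),0,2)[0][0][:,0]
      w=np.array([onz("top",p,z)[:2] for p in c],np.float32)
      print(z,st[i],ce[i],onz("top",ce[i],z).round(),cv2.minAreaRect(w))
cv2.imwrite("pics/crop1.png",np.vstack([cv2.resize(im[120:225,135:240],(0,0),fx=3,fy=3,interpolation=2),]) if 0 else cv2.resize(im[115:225,265:395],(780,660) if 0 else (709,600),interpolation=cv2.INTER_CUBIC))
```

```text
[  7  81 229] [  6  82 230]
105 [  6 156  27  29 400] [ 19.7125 169.5275] [476. 445. 105.] ((474.9724426269531, 447.7940673828125), (74.61595916748047, 76.38058471679688), 0.5776827931404114)
105 [343 156  39  30 733] [362.11323329 171.44747613] [ 481. -451.  105.] ((480.64349365234375, -449.8382263183594), (54.462074279785156, 96.65807342529297), 19.125146865844727)
105 [154 179  16  22 286] [161.60839161 189.37762238] [428.  60. 105.] ((428.4064025878906, 60.1078987121582), (52.05506134033203, 35.70219421386719), 7.657528400421143)
113 [  6 156  27  29 400] [ 19.7125 169.5275] [475. 442. 113.] ((474.2057800292969, 443.9653625488281), (74.14018249511719, 75.89352416992188), 0.577774703502655)
113 [343 156  39  30 733] [362.11323329 171.44747613] [ 480. -449.  113.] ((479.8407287597656, -447.9429016113281), (54.11479568481445, 96.04167938232422), 19.125144958496094)
113 [154 179  16  22 286] [161.60839161 189.37762238] [428.  59. 113.] ((427.9367370605469, 58.75141906738281), (51.723106384277344, 35.474525451660156), 7.657535552978516)
```

View pics/crop1.png

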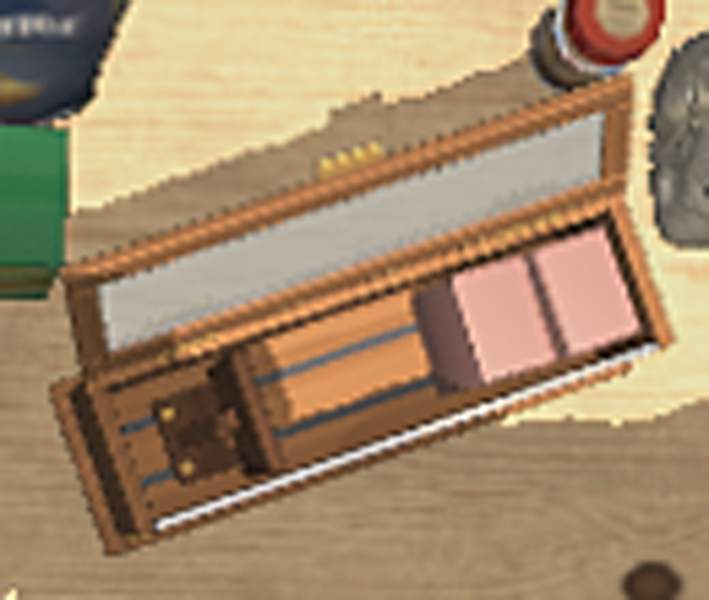

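The crop shows the box clearly. Its outer wall-top corners are near-left (115,552), left-back (55,392) and near-right (672,340). The stop plate's top edge runs (230,352)–(265,475), and the row tops are pink. Next I'll work out the geometry.

```bash
cat >> h.py <<'E'
from scipy.spatial.transform import Rotation as Ro
def pose(s=None):
    s=s or ctrl.sense(); return np.array(s["tcp_pos"]),Ro.from_euler("xyz",s["ee_rot"],degrees=True)
def plan(target,yaw,n=8,start=None):
    "remaining straight path to target (mm), tool down, in n rows; prints tool-axis rows"
    p,R=start or pose(); T=Ro.from_euler("xyz",[180,0,yaw],degrees=True)
    step=(R.inv()*T).as_rotvec(); 
    for i in range(n):
        d=R.inv().apply((np.array(target)-p)/(n-i)); w=step/n
        print(d.round(1),w.round(3)); p=p+R.apply(d); R=R*Ro.from_rotvec(w)
E
python3 - <<'E'
from h import *
im=cv2.imread("pics/top0.png")
f=lambda p,z:onz("top",(265+(p[0]+.5)*130/709-.5,115+(p[1]+.5)*110/600-.5),z).round(1)
for n,p,z in [("nl",(115,552),118),("bl",(55,392),118),("nr",(672,340),118),("stoptopL",(230,352),108),("stoptopR",(265,475),108),("stop2",(248,345),108),("row_frontR",(640,335),113),("row2 backL",(450,278),113),("row2frontL",(478,385),113),("lidL",(65,270),193),("lidR",(628,80),193),("green",(65,290),150)]: print(n,f(p,z))
p,R=pose();c=ctrl.calibration("wrist");o=-np.array(c["R"]).T@c["t"]
print("cam in tool",R.inv().apply(o-p),"fwd",R.inv().apply(np.array(c["R"])[2]), "right",R.inv().apply(np.array(c["R"])[0]))
for uv in [(350,328),(590,187),(660,335),(410,240),(215,340),(205,205),(400,180),(175,300)]: print(uv,onz("top",np.array(uv)/1.5625,110).round())
E
```

```text
nl [ 365.6 -254.1  118. ]
bl [ 438.6 -225.9  118. ]
nr [ 467.  -515.2  118. ]
stoptopL [ 459.  -307.7  108. ]
stoptopR [ 402.1 -324.4  108. ]
stop2 [ 462.4 -316.1  108. ]
row_frontR [ 469.6 -501.1  113. ]
row2 backL [ 494.7 -410.3  113. ]
row2frontL [ 445.  -423.5  113. ]
lidL [ 486.5 -225.3  193. ]
lidR [ 575.4 -474.6  193. ]
green [ 482.3 -228.   150. ]
cam in tool [  74.93089037    1.29895694 -134.0392786 ] fwd [-2.93379793e-01  5.05255045e-04  9.55995838e-01] right [-2.68392593e-04  9.99999777e-01 -6.10877027e-04]
(350, 328) [ 378. -100.  110.]
(590, 187) [ 616. -492.  110.]
(660, 335) [ 372. -610.  110.]
(410, 240) [ 522. -194.  110.]
(215, 340) [356. 119. 110.]
(205, 205) [577. 142. 110.]
(400, 180) [ 621. -177.  110.]
(175, 300) [420. 187. 110.]
```

Run:
```python
from h import *
p,R=pose(); 
import h
T=Ro.from_euler("xyz",[180,0,187.7],degrees=True)
w=(R.inv()*T).as_rotvec()/16
for i in range(16):
    d=R.inv().apply((np.array([428,60,250])-p)/(16-i)); print(d.round(0),w.round(3)); p=p+R.apply(d);R=R*Ro.from_rotvec(w)
```

```text
[ 26. -27.  -1.] [ 0.    -0.    -0.182]
[ 31. -21.  -1.] [ 0.    -0.    -0.182]
[ 34. -16.  -1.] [ 0.    -0.    -0.182]
[36. -9. -1.] [ 0.    -0.    -0.182]
[37. -2. -1.] [ 0.    -0.    -0.182]
[37.  4. -1.] [ 0.    -0.    -0.182]
[36. 11. -1.] [ 0.    -0.    -0.182]
[33. 17. -1.] [ 0.    -0.    -0.182]
[29. 23. -1.] [ 0.    -0.    -0.182]
[25. 28. -1.] [ 0.    -0.    -0.182]
[19. 32. -1.] [ 0.    -0.    -0.182]
[13. 35. -1.] [ 0.    -0.    -0.182]
[ 7. 37. -1.] [ 0.    -0.    -0.182]
[ 0. 37. -1.] [ 0.    -0.    -0.182]
[-7. 37. -1.] [ 0.    -0.    -0.182]
[-13.  35.  -1.] [ 0.    -0.    -0.182]
```

```bash
python3 -m jog '[[[26,-27,-1,0,0,-0.182,1],[31,-21,-1,0,0,-0.182,1],[34,-16,-1,0,0,-0.182,1],[36,-9,-1,0,0,-0.182,1],[37,-2,-1,0,0,-0.182,1],[37,4,-1,0,0,-0.182,1],[36,11,-1,0,0,-0.182,1],[33,17,-1,0,0,-0.182,1]]]'
python3 - <<'E'
from h import *
plan([428,60,250],187.7,10)
E
```

```text
time: 1.15
tcp_pos: [304.9, -205.1, 245.7]
ee_rot: [180.0, -0.2, 107.0]
force: [0.2, -0.1, -0.7]
gripper_width: 85.3
[21.7 19.5 -0.4] [ 0.    -0.    -0.141]
[18.8 22.4 -0.4] [ 0.    -0.    -0.141]
[15.5 24.8 -0.4] [ 0.    -0.    -0.141]
[11.8 26.7 -0.4] [ 0.    -0.    -0.141]
[ 8.  28.1 -0.4] [ 0.    -0.    -0.141]
[ 3.9 29.  -0.4] [ 0.    -0.    -0.141]
[-0.2 29.2 -0.4] [ 0.    -0.    -0.141]
[-4.3 28.9 -0.4] [ 0.    -0.    -0.141]
[-8.3 28.  -0.4] [ 0.    -0.    -0.141]
[-12.1  26.6  -0.4] [ 0.    -0.    -0.141]
```

```bash
python3 -m jog '[[[22,19.5,-0.5,0,0,-0.141,1],[19,22,-0.5,0,0,-0.141,1],[15.5,25,-0.5,0,0,-0.141,1],[12,27,-0.5,0,0,-0.141,1],[8,28,-0.5,0,0,-0.141,1],[4,29,-0.5,0,0,-0.141,1],[0,29,-0.5,0,0,-0.141,1],[0,0,0,0,0,-0.141,1]]]'
cat > look.py <<'E'
from h import *
import sys,pickle
def look(tag):
    s=ctrl.sense();c=ctrl.calibration("wrist");im=ctrl.grab_frame("wrist")
    cv2.imwrite(f"pics/w_{tag}.png",im);pickle.dump((s,c),open(f"w_{tag}.pkl","wb"));return im,c,s
if __name__=="__main__":look(sys.argv[1])
E
python3 - <<'E'
from look import *
look("c1"); cv2.imwrite("pics/side1.png",ctrl.grab_frame("side"));cv2.imwrite("pics/top1.png",ctrl.grab_frame("top"))
a=cv2.imread("pics/side1.png")[150:300,230:380];a=cv2.resize(a,(384,384),interpolation=2)
cv2.imwrite("pics/v1.png",cv2.resize(np.hstack([cv2.imread("pics/w_c1.png"),a]),(800,343)))
plan([428,60,250],187.7,3)
E
```

```text
time: 2.15
tcp_pos: [389.1, -8.6, 249.5]
ee_rot: [179.8, -0.1, 174.1]
force: [-0.4, -1.2, -0.0]
gripper_width: 85.1
[-10.4  24.6  -0.1] [ 0.001 -0.    -0.082]
[-12.4  23.7  -0.1] [ 0.001 -0.    -0.082]
[-14.3  22.6  -0.2] [ 0.001 -0.    -0.082]
```

View pics/v1.png

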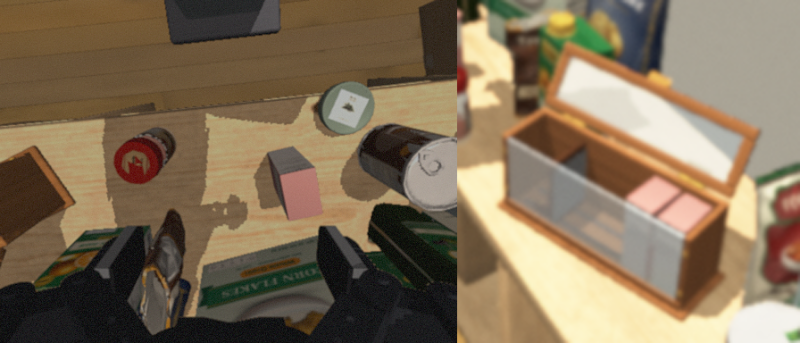

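The wrist view shows the carton's pink top at (296,192) in the 800-wide scale. The side crop shows the open box with row tops at (655,195) and (690,215).

```bash
python3 -m jog '[[[-10,25,0,0,0,-0.082,1],[-12,24,0,0,0,-0.082,1],[-14,23,0,0,0,-0.082,1],[0,0,0,0,0,0,1],[0,0,0,0,0,0,1],[0,0,0,0,0,0,1],[0,0,0,0,0,0,1],[0,0,0,0,0,0,1]]]'
python3 - <<'E'
from look import *
look("c2")
C=[]
for t in("c1","c2"):
    im=cv2.imread(f"pics/w_{t}.png");h=cv2.cvtColor(im,cv2.COLOR_BGR2HSV);s,c=pickle.load(open(f"w_{t}.pkl","rb"))
    m=cv2.inRange(h,(0,50,90),(9,160,255))|cv2.inRange(h,(168,50,90),(180,160,255))
    m=cv2.morphologyEx(m,cv2.MORPH_OPEN,np.ones((3,3)))
    n,l,st,ce=cv2.connectedComponentsWithStats(m)
    best=min([i for i in range(1,n) if st[i,4]>400],key=lambda i:np.linalg.norm(onz("wrist",ce[i],105,c)[:2]-[428,60]))
    cn=max(cv2.findContours((l==best).astype(np.uint8),0,2)[0],key=len)[:,0]
    rc=cv2.minAreaRect(np.array([onz("wrist",p,105,c)[:2] for p in cn],np.float32));print(t,st[best],rc)
    C.append(ray("wrist",ce[best],c))
print("tri",tri(*C))
p,R=pose();print(p,R.as_euler("xyz",True))
# row tops: top vs side
print([ (ray) and 0])
R2=[]
for nm in("top","side"):
    im=cv2.imread(f"pics/{nm}1.png");h=cv2.cvtColor(im,cv2.COLOR_BGR2HSV)
    m=cv2.inRange(h,(0,55,100),(9,150,255))|cv2.inRange(h,(168,55,100),(180,150,255))
    u=proj(nm,np.array([480,-450,113.])).astype(int); k=np.zeros_like(m);cv2.circle(k,tuple(map(int,u)),30,255,-1);m&=k
    m=cv2.morphologyEx(m,cv2.MORPH_CLOSE,np.ones((3,3)))
    n,l,st,ce=cv2.connectedComponentsWithStats(m);i=1+np.argmax(st[1:,4])
    cn=cv2.findContours((l==i).astype(np.uint8),0,2)[0][0][:,0]
    print(nm,st[i],cv2.minAreaRect(np.array([onz(nm,p,113)[:2] for p in cn],np.float32)));R2.append(ray(nm,ce[i]))
print(tri(*R2))
E
```

```text
time: 3.3
tcp_pos: [426.8, 58.9, 249.5]
ee_rot: [179.9, -0.1, -173.6]
force: [0.1, 0.5, 0.2]
gripper_width: 85.3
c1 [ 313  187   48   60 2144] ((428.9826965332031, 58.22560501098633), (52.56174850463867, 35.936180114746094), 7.685042381286621)
c2 [ 238  156   42   59 2333] ((429.41510009765625, 58.59267807006836), (52.70064926147461, 35.698486328125), 7.474494457244873)
tri (array([428.8677849 ,  58.63154843, 103.27777522]), np.float64(0.06491262023645365))
[426.84449124  58.92592322 249.51481045] [ 1.79861471e+02 -1.02191734e-01 -1.73557441e+02]
[0]
top [342 156  41  30 757] ((479.2019348144531, -446.09716796875), (54.11506652832031, 100.25947570800781), 19.123252868652344)
side [304 227  37  25 497] ((480.8070983886719, -458.0887451171875), (56.54480743408203, 82.91302490234375), 18.554349899291992)
(array([ 483.30515249, -451.7519571 ,  105.43957148]), np.float64(5.116171627966861))
```

```bash
python3 -m jog '[[[-2,0,20,0,0,-0.02,1],[0,0,32,0,0,0,1],[0,0,32,0,0,0,1],[0,0,32,0,0,0,1],[0,0,30,0,0,0,1],[0,0,18,0,0,0,1],[0,0,4,0,0,0,1],[0,0,0,0,0,0,1]]]'
python3 - <<'E'
from h import *
plan([429,58.5,81],-172.5,2)
E
```

```text
time: 4.35
tcp_pos: [430.2, 58.8, 78.1]
ee_rot: [179.9, 0.1, -172.5]
force: [0.8, 0.3, 0.6]
gripper_width: 85.5
[ 0.6 -0.1 -1.5] [ 0.001  0.001 -0.   ]
[ 0.6 -0.1 -1.5] [ 0.001  0.001 -0.   ]
```

```bash
python3 -m jog '[[[1,0,-3,0,0,0,0.2],[0,0,0,0,0,0,0.2],[0,0,0,0,0,0,0.2],[0,0,0,0,0,0,0.2],[0,0,0,0,0,0,0.2],[0,0,-5,0,0,0,0.2],[0,0,-20,0,0,0,0.2],[0,0,-35,0,0,0,0.2]]]' 40
python3 - <<'E'
from h import *
# box frame from measured corners; fit yaw + origin (nl,bl,nr outer wall tops)
from scipy.optimize import least_squares
th=None
B=np.array([[-37,143],[41,143],[-37,-143],[-33+59.5-20,0]])[:3]
W=np.array([[365.6,-254.1],[438.6,-225.9],[467,-515.2]])
def tr(q,b): c,s=np.cos(q[2]),np.sin(q[2]);return b@np.array([[c,s],[-s,c]])+q[:2]
r=least_squares(lambda q:(tr(q,B)-W).ravel(),[430,-370,.35]);q=r.x;print(q,np.degrees(q[2]),r.fun.round(1))
inv=lambda w:(np.array(w)[:2]-q[:2])@np.array([[np.cos(q[2]),-np.sin(q[2])],[np.sin(q[2]),np.cos(q[2])]])
for n,w in dict(stopL=(459,-307.7),stopR=(402.1,-324.4),rowFR=(469.6,-501.1),r2bl=(494.7,-410.3),r2fl=(445,-423.5),row=(479.5,-447.5)).items():print(n,inv(w).round(1))
E
```

```text
time: 5.35
tcp_pos: [428.0, 58.6, 143.0]
ee_rot: [179.9, -0.0, -172.5]
force: [0.9, -0.1, -1.9]
gripper_width: 35.1
[ 4.51112744e+02 -3.72273178e+02  3.67205234e-01] 21.039310142779605 [-0.4  2.  -0.6  1.8  0.9 -3.8]
stopL [30.5 57.4]
stopR [-28.6  62.3]
rowFR [ -29.  -126.9]
r2bl [ 27.  -51.1]
r2fl [-24.1 -45.6]
row [ -0.5 -80.4]
```

Run:
```python
from h import *
plan([450,-369.5,258],-159.5,11,(np.array([428,58.6,250]),Ro.from_euler("xyz",[180,0,-172.5],degrees=True)))
```

```text
[  3.1 -38.8  -0.7] [ 0.     0.    -0.021]
[  3.9 -38.8  -0.7] [ 0.     0.    -0.021]
[  4.7 -38.7  -0.7] [ 0.     0.    -0.021]
[  5.5 -38.6  -0.7] [ 0.     0.    -0.021]
[  6.3 -38.5  -0.7] [ 0.     0.    -0.021]
[  7.1 -38.3  -0.7] [ 0.     0.    -0.021]
[  7.9 -38.2  -0.7] [ 0.     0.    -0.021]
[  8.7 -38.   -0.7] [ 0.     0.    -0.021]
[  9.4 -37.8  -0.7] [ 0.     0.    -0.021]
[ 10.2 -37.6  -0.7] [ 0.     0.    -0.021]
[ 11.  -37.4  -0.7] [ 0.     0.    -0.021]
```

```bash
python3 -m jog '[[[0,0,-45,0,0,0,0.2],[0,0,-45,0,0,0,0.2],[2,-10,-17,0,0,0,0.2],[3,-29,0,0,0,-0.021,0.2],[3,-39,0,0,0,-0.021,0.2],[4,-39,0,0,0,-0.021,0.2],[5,-39,0,0,0,-0.021,0.2],[6,-39,0,0,0,-0.021,0.2]]]'
python3 - <<'E'
from h import *
plan([450,-369.5,258],-159.5,7)
E
```

```text
time: 6.35
tcp_pos: [439.9, -141.1, 258.5]
ee_rot: [180.0, 0.4, -166.0]
force: [0.4, 0.3, -1.2]
gripper_width: 35.6
[  6.5 -32.    0. ] [-0.     0.001 -0.016]
[  7.  -31.9   0. ] [-0.     0.001 -0.016]
[  7.5 -31.8   0. ] [-0.     0.001 -0.016]
[  8.  -31.7   0. ] [-0.     0.001 -0.016]
[  8.5 -31.5   0. ] [-0.     0.001 -0.016]
[  9.1 -31.4   0.1] [-0.     0.001 -0.016]
[  9.6 -31.2   0.1] [-0.     0.001 -0.016]
```

```bash
python3 -m jog '[[[7,-37,0,0,0,-0.02,0.2],[8,-37,0,0,0,-0.02,0.2],[8,-37,0,0,0,-0.02,0.2],[9,-37,0,0,0,-0.02,0.2],[9,-34,0,0,0,-0.018,0.2],[9,-25,0,0,0,-0.016,0.2],[6,-15,0,0,0,0,0.2],[0,0,0,0,0,0,0.2]]]'
python3 - <<'E'
from look import *
im,c,s=look("b1"); cv2.imwrite("pics/w_b1v.png",cv2.resize(im,(800,600),interpolation=2));plan([450,-369.5,258],-159.5,1)
E
```

```text
time: 7.35
tcp_pos: [449.4, -379.4, 258.5]
ee_rot: [179.9, 0.3, -159.5]
force: [-0.3, 0.0, -1.3]
gripper_width: 35.2
[-3.7  8.4  0.6] [0.002 0.006 0.001]
```

View pics/w_b1v.png

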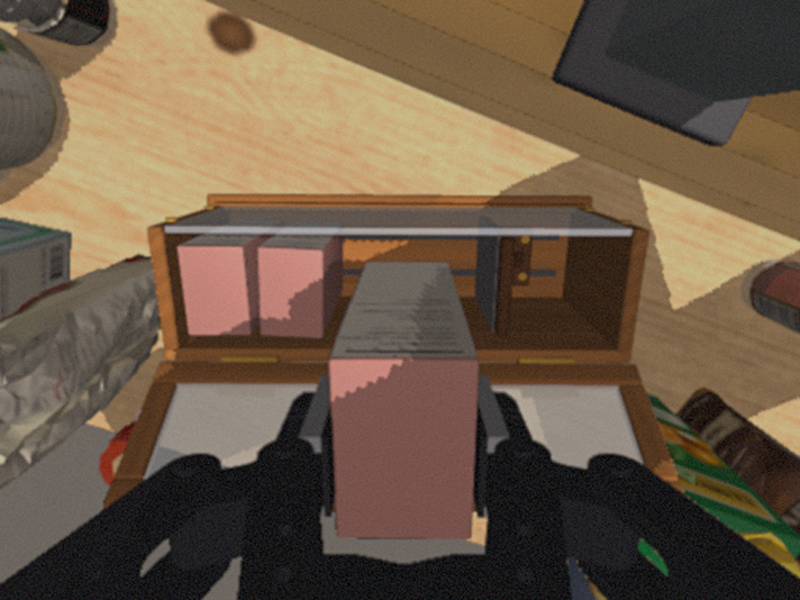

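The row tops are at x 182–252 and 260–328 (back edge y≈335). The stop's dark face runs from (480,225) to (498,335), the front pane's top edge is at y≈231, and the back wall's inner top is at y≈347. The carton hangs square between them.

Run:
```python
from look import *
s,c=pickle.load(open("w_b1.pkl","rb")); p,R=pose(s); k=.64
y=np.radians(20.5);ex=np.array([np.cos(y),np.sin(y)]);ey=np.array([-np.sin(y),np.cos(y)])
for n,u,z in [("paneL",(163,231),118),("paneR",(634,233),118),("rightwallin back",(614,347),118),("rightwall in front",(631,235),118),("leftwall in back",(178,347),118),("leftwall in front",(168,235),118),("r1 bl",(189,333),113),("r1 fl",(182,247),113),("r2 br",(323,335),113),("r2 fr",(329,249),113),("stop b",(499,334),108),("hand bl",(331,359),167),("hand br",(474,357),167),("nearbottom l",(366,263),167),("nearbot r",(448,263),167)]:
    w=onz("wrist",np.array(u)*k,z,c); d=w[:2]-p[:2]
    print(n,w.round(1),"rel box axes from tcp",(d@ex).round(1),(d@ey).round(1))
a=onz("wrist",np.array((163,231))*k,118,c)-onz("wrist",np.array((634,233))*k,118,c);print(np.degrees(np.arctan2(-a[0]*-1,-a[1])))
```

```text
paneL [ 466.2 -511.2  118. ] rel box axes from tcp -30.5 -129.4
paneR [ 379.1 -275.6  118. ] rel box axes from tcp -29.5 121.8
rightwallin back [ 441.4 -255.   118. ] rel box axes from tcp 36.1 119.3
rightwall in front [ 380.6 -276.6  118. ] rel box axes from tcp -28.4 120.4
leftwall in back [ 528.8 -488.7  118. ] rel box axes from tcp 36.0 -130.2
leftwall in front [ 467.3 -508.3  118. ] rel box axes from tcp -28.3 -127.0
r1 bl [ 520.8 -486.3  113. ] rel box axes from tcp 29.4 -125.1
r1 fl [ 472.8 -501.6  113. ] rel box axes from tcp -20.9 -122.7
r2 br [ 495.  -413.6  113. ] rel box axes from tcp 30.7 -48.0
r2 fr [ 445.5 -426.   113. ] rel box axes from tcp -19.9 -42.3
stop b [ 460.  -316.5  108. ] rel box axes from tcp 32.0 55.2
hand bl [ 482.9 -405.1  167. ] rel box axes from tcp 22.4 -35.8
hand br [ 458.1 -341.7  167. ] rel box axes from tcp 21.3 32.2
nearbottom l [ 432.9 -404.9  167. ] rel box axes from tcp -24.3 -18.1
nearbot r [ 420.1 -370.4  167. ] rel box axes from tcp -24.4 18.7
20.27334363312389
```

```bash
python3 -m jog '[[[-2.5,4,10,0,0.005,0,0.2],[0,0,20,0,0,0,0.2],[0,0,25,0,0,0,0.2],[0,0,25,0,0,0,0.2],[0,0,25,0,0,0,0.2],[0,0,25,0,0,0,0.2],[0,0,15,0,0,0,0.2],[0,0,5,0,0,0,0.2]]]'
```

```text
time: 8.4
tcp_pos: [451.4, -362.8, 102.7]
ee_rot: [179.8, -0.0, -159.0]
force: [-0.4, 0.5, -0.9]
gripper_width: 35.3
```

```bash
python3 -m jog '[[[2,-3,0,0,0,0.012,0.2],[1.5,-3,0,0,0,0,0.2],[1,-3,0,0,0,0,0.2],[0,0,0,0,0,0,0.2],[0,0,0,0,0,0,0.2],[0,0,0,0,0,0,0.2],[0,0,0,0,0,0,0.2],[0,0,0,0,0,0,0.2]]]'
python3 - <<'E'
from look import *
im,c,s=look("b2");cv2.imwrite("pics/w_b2v.png",cv2.resize(im,(800,600),interpolation=2))
E
```

```text
time: 9.4
tcp_pos: [451.4, -374.5, 105.1]
ee_rot: [180.0, 0.1, -159.7]
force: [0.5, -0.0, -1.4]
gripper_width: 35.2
```

View pics/w_b2v.png

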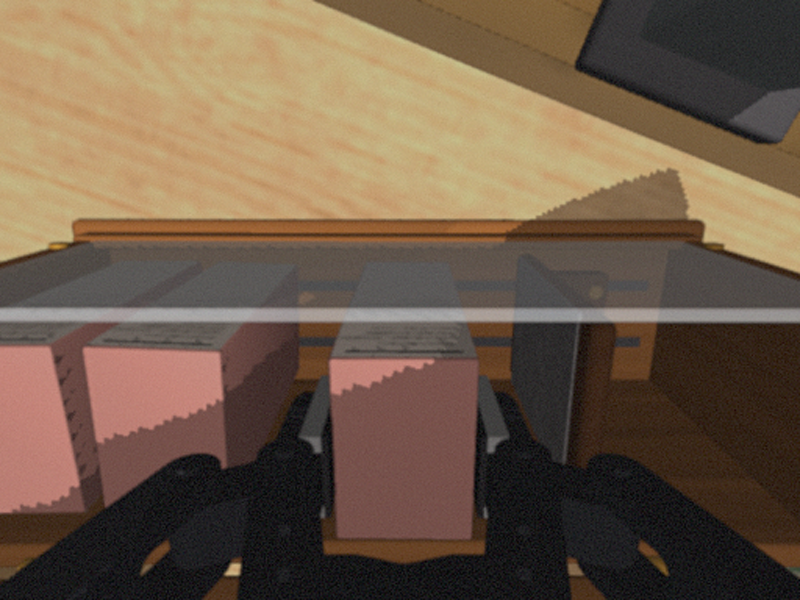

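The carton is inside the box behind the pane, between row2 (right edge at x≈222–298) and the stop face (x≈515–575), with room either side. Lowering.

```bash
python3 -m jog '[[[0,0,4,0,0,0,0.2],[0,0,4,0,0,0,0.2],[0,0,4,0,0,0,0.2],[0,0,1,0,0,0,0.2],[0,0,0,0,0,0,0.2],[0,0,0,0,0,0,0.2],[0,0,0,0,0,0,0.2],[0,0,0,0,0,0,0.2]]]'
```

```text
time: 10.45
tcp_pos: [451.2, -374.3, 91.3]
ee_rot: [179.9, 0.1, -159.7]
force: [-0.4, 0.7, -0.8]
gripper_width: 35.4
```

```bash
python3 -m jog '[[[0,0,1,0,0,0,0.2],[0,0,1,0,0,0,0.2],[0,0,0.5,0,0,0,0.2],[0,0,0,0,0,0,0.2],[0,0,0,0,0,0,0.2],[0,0,0,0,0,0,0.2],[0,0,0,0,0,0,0.2],[0,0,0,0,0,0,0.2]]]'
```

```text
time: 11.45
tcp_pos: [451.3, -374.3, 91.2]
ee_rot: [-180.0, 0.1, -159.7]
force: [-0.5, 1.6, 1.5]
gripper_width: 35.2
```

```bash
python3 -m jog '[[[0,0,0,0,0,0,0.6],[0,0,0,0,0,0,0.6],[0,0,0,0,0,0,0.6],[0,0,-2,0,0,0,0.6],[0,0,-10,0,0,0,0.6],[0,0,-25,0,0,0,0.6],[0,0,-35,0,0,0,0.6],[0,0,-35,0,0,0,0.6]]]'
python3 - <<'E'
from look import *
im,c,s=look("b3");cv2.imwrite("pics/w_b3v.png",cv2.resize(im,(800,600),interpolation=2));print(pose()[0])
E
```

```text
time: 12.45
tcp_pos: [450.3, -373.5, 200.7]
ee_rot: [179.8, 0.0, -159.7]
force: [1.2, -0.9, -0.6]
gripper_width: 51.1
[ 451.77036217 -375.10151331  205.58188608]
```

View pics/w_b3v.png

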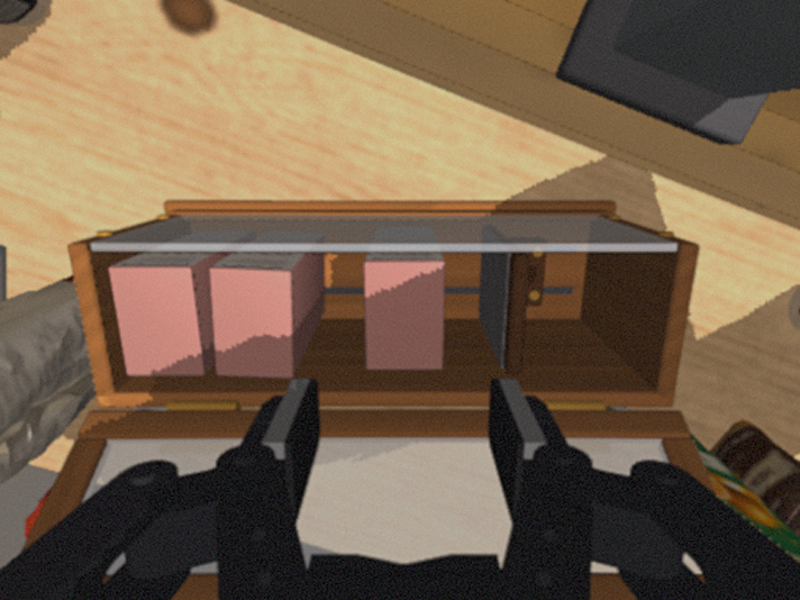

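All three cartons stand upright and square. The new one's top is at x 365–442, the stop plate's top is at about x 507–525 near (515,370), and the right end wall's inner back corner is near (658,390).

Run:
```python
from look import *
s,c=pickle.load(open("w_b3.pkl","rb")); k=.64
p=np.array([450.3,-373.5]) if 0 else pose(s)[0][:2];print(p)
y=np.radians(20.3);ex=np.array([np.cos(y),np.sin(y)]);ey=np.array([-np.sin(y),np.cos(y)])
for n,u,z in [("stop face b",(506,370),108),("stop back b",(523,370),108),("rw back",(658,391),118),("rw front",(676,252),118),("lw back",(112,391),118),("lw front",(94,252),118),("pane",(400,246),118),("backwall",(400,393),118),("new l",(366,368),113),("new r",(443,368),113),("new f",(404,262),113),("r2 br",(293,373),113)]:
    w=onz("wrist",np.array(u)*k,z,c); d=w[:2]-[451.1,-372.3]
    print(n,w.round(1),"box",(d@ex).round(1),(d@ey).round(1))
```

```text
[ 450.26249827 -373.53840751]
stop face b [ 459.9 -318.7  108. ] box 26.9 47.3
stop back b [ 457.1 -311.   108. ] box 26.9 55.4
rw back [ 441.7 -252.3  118. ] box 32.8 115.8
rw front [ 381.1 -276.6  118. ] box -32.5 114.0
lw back [ 528.7 -489.1  118. ] box 32.2 -136.5
lw front [ 466.6 -508.6  118. ] box -32.8 -133.2
pane [ 419.1 -387.9  118. ] box -35.4 -3.5
backwall [ 484.2 -364.   118. ] box 33.9 -3.7
new l [ 480.  -382.6  113. ] box 23.5 -19.7
new r [ 467.5 -348.6  113. ] box 23.5 16.5
new f [ 426.1 -383.5  113. ] box -27.4 -1.8
r2 br [ 494.2 -414.   113. ] box 25.9 -54.1
```

```bash
python3 -m jog '[[[0,10,0,0,0,0,0],[0,20,0,0,0,0,0],[0,25,0,0,0,0,0],[0,20,0,0,0,0,0],[0,8,0,0,0,0,0],[0,0,0,0,0,0,0],[0,0,0,0,0,0,0],[0,0,0,0,0,0,0]]]'
python3 - <<'E'
from h import *
plan([421.3,-292.7,94],-159.7,1);print(ctrl.sense()["force"])
E
```

```text
time: 13.5
tcp_pos: [420.9, -293.4, 205.0]
ee_rot: [-179.8, 0.1, -159.7]
force: [-0.1, -0.3, 0.3]
gripper_width: 0.3
[ -0.3   0.9 111. ] [-0.003  0.002 -0.001]
[-0.13044413 -0.29873638  0.27406085]
```

```bash
python3 -m jog '[[[0,1,15,0,0,0,0],[0,0,25,0,0,0,0],[0,0,28,0,0,0,0],[0,0,25,0,0,0,0],[0,0,14,0,0,0,0],[0,0,4,0,0,0,0],[0,0,0,0,0,0,0],[0,0,0,0,0,0,0]]]'
python3 - <<'E'
from h import *
plan([421.3,-292.7,94],-159.7,1)
E
```

```text
time: 14.5
tcp_pos: [423.3, -296.9, 92.1]
ee_rot: [-179.6, 0.2, -159.9]
force: [0.5, 0.5, -0.3]
gripper_width: 0.2
[ 0.4  4.6 -2. ] [-0.007  0.004 -0.003]
```

```bash
python3 -m jog '[[[0,-4,-1,0.005,0,0,0],[0,-6,0,0,0,0,0],[0,-6,0,0,0,0,0],[0,-6,0,0,0,0,0],[0,-6,0,0,0,0,0],[0,-6,0,0,0,0,0],[0,-6,0,0,0,0,0],[0,-4,0,0,0,0,0]]]'; python3 -m jog '[[[0,-5,0,0,0,0,0],[0,-5,0,0,0,0,0],[0,-5,0,0,0,0,0],[0,-5,0,0,0,0,0],[0,-4,0,0,0,0,0],[0,-2,0,0,0,0,0],[0,0,0,0,0,0,0],[0,0,0,0,0,0,0]]]'
python3 - <<'E'
from h import *
y=np.radians(20.3);ex=np.array([np.cos(y),np.sin(y)]);ey=np.array([-np.sin(y),np.cos(y)])
s=ctrl.sense();d=s["tcp_pos"][:2]-[454.3,-381.8];print(d@ex,d@ey,"F box",s["force"][:2]@ex,s["force"][:2]@ey)
E
```

```text
time: 15.5
tcp_pos: [439.5, -340.2, 94.4]
ee_rot: [-179.4, 0.3, -159.8]
force: [0.0, 3.4, 0.9]
gripper_width: 0.1
time: 16.5
tcp_pos: [449.1, -366.2, 94.5]
ee_rot: [-179.4, 0.3, -159.8]
force: [0.5, 3.4, -0.8]
gripper_width: 0.1
0.561560043822146 16.470224463794025 F box 1.6063235487022562 3.0181447496972162
```

```bash
python3 -m jog '[[[0,-3,0,0,0,0,0],[0,-3,0,0,0,0,0],[0,-3,0,0,0,0,0],[0,-3,0,0,0,0,0],[0,-1,0,0,0,0,0],[0,0,0,0,0,0,0],[0,0,0,0,0,0,0],[0,0,0,0,0,0,0]]]'
cat > f.py <<'E'
from h import *
y=np.radians(20.3);ex=np.array([np.cos(y),np.sin(y)]);ey=np.array([-np.sin(y),np.cos(y)])
s=ctrl.sense();d=s["tcp_pos"][:2]-[454.3,-381.8];print(d@ex,d@ey,"F box",s["force"][:2]@ex,s["force"][:2]@ey)
E
python3 f.py
```

```text
time: 17.5
tcp_pos: [453.2, -377.3, 94.5]
ee_rot: [-179.6, 0.3, -159.8]
force: [-1.3, 5.5, 0.8]
gripper_width: 0.2
0.5183018449154093 4.57578941948067 F box 0.660001503507857 5.625177498010407
```

```bash
python3 -m jog '[[[0,-2,0,0,0,0,0],[0,-2,0,0,0,0,0],[0,-2,0,0,0,0,0],[0,-1,0,0,0,0,0],[0,0,0,0,0,0,0],[0,0,0,0,0,0,0],[0,0,0,0,0,0,0],[0,0,0,0,0,0,0]]]'
python3 f.py
```

```text
time: 18.5
tcp_pos: [453.1, -377.2, 94.7]
ee_rot: [179.6, 0.3, -159.7]
force: [-0.9, 5.2, 1.5]
gripper_width: 0.2
0.4876681367690783 4.720725137200283 F box 0.9359391460001599 5.181596773297637
```

```bash
python3 -m jog '[[[0,-3,0,0,0,0,0],[0,-5,0,0,0,0,0],[0,-6,0,0,0,0,0],[0,-6,0,0,0,0,0],[0,-6,0,0,0,0,0],[0,-6,0,0,0,0,0],[0,-6,0,0,0,0,0],[0,-6,0,0,0,0,0]]]'
python3 f.py
python3 - <<'E'
from look import *
im,c,s=look("p1");cv2.imwrite("pics/p1v.png",cv2.resize(im,(700,525),interpolation=2))
E
```

```text
time: 19.5
tcp_pos: [452.8, -377.0, 95.4]
ee_rot: [175.1, 0.2, -159.0]
force: [-10.4, 28.4, 23.9]
gripper_width: -0.1
0.2929596646818011 4.981882656159959 F box 0.1530160732864605 30.26930635395636
```

View pics/p1v.png

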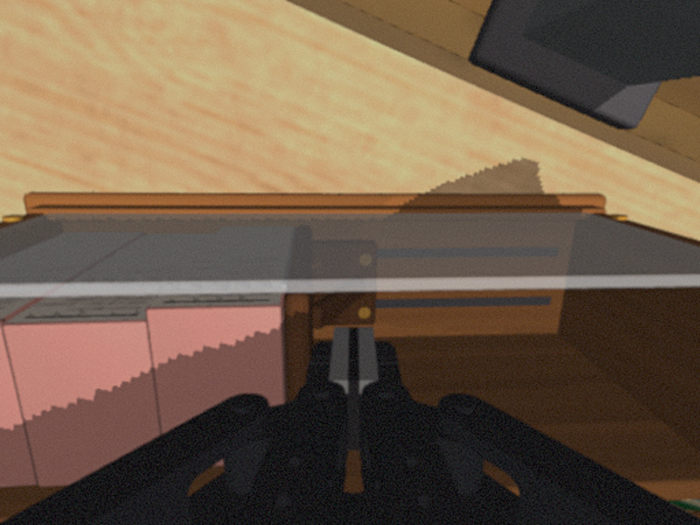

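The three cartons are in contact and square (tops at y≈310–320), with the stop plate against the third. Under 30 N nothing moved, so the row is snug. I'll back off and rise.

```bash
python3 -m jog '[[[0,3,0,0.04,0,0.005,0],[0,5,0,0.04,0,0.005,0],[0,6,0,0,0,0,0],[0,2,-10,0,0,0,0],[0,0,-25,0,0,0,0],[0,0,-40,0,0,0,0],[0,0,-50,0,0,0,0],[0,0,-25,0,0,0,0]]]'
python3 f.py;python3 - <<'E'
from look import *
plan([574,-385,255],-159.7,8)
E
```

```text
time: 20.55
tcp_pos: [447.5, -366.3, 252.9]
ee_rot: [-180.0, 0.2, -159.7]
force: [0.1, -0.6, -1.0]
gripper_width: 0.1
-1.0128620433727873 16.920664283089614 F box -0.0769667058248146 -0.633702453226115
[-14.   -7.7  -0.2] [-0.  0.  0.]
[-14.   -7.7  -0.2] [-0.  0.  0.]
[-14.   -7.7  -0.2] [-0.  0.  0.]
[-14.   -7.7  -0.2] [-0.  0.  0.]
[-14.   -7.7  -0.2] [-0.  0.  0.]
[-14.   -7.7  -0.2] [-0.  0.  0.]
[-14.   -7.7  -0.3] [-0.  0.  0.]
[-14.   -7.7  -0.3] [-0.  0.  0.]
```

Run:
```python
from look import *
im,c,s=look("p2");cv2.imwrite("pics/p2v.png",cv2.resize(im,(700,525),interpolation=2))
plan([580.7,-377.7,255],-159.7,8)
```

```text
[-15.1  -7.    0.1] [-0.     0.001  0.   ]
[-15.1  -7.    0.1] [-0.     0.001  0.   ]
[-15.1  -7.    0.1] [-0.     0.001  0.   ]
[-15.1  -7.    0.1] [-0.     0.001  0.   ]
[-15.1  -7.    0.1] [-0.     0.001  0.   ]
[-15.1  -7.    0.1] [-0.     0.001  0.   ]
[-15.1  -7.    0.1] [-0.     0.001  0.   ]
[-15.1  -7.    0.1] [-0.     0.001  0.   ]
```

View pics/p2v.png

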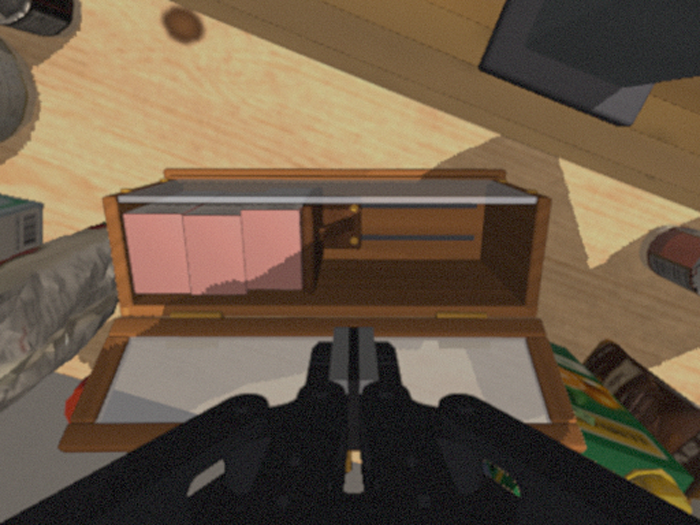

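The row is snug: three abutting tops from x 127 to 303, with the left end wall on one side and the stop plate (x≈305–318) on the other. Now over the lid to get behind it.

```bash
python3 -m jog '[[[-10,-5,-2,0,0,0,0],[-20,-9,0,0,0,0,0],[-25,-11,0,0,0,0,0],[-25,-11,0,0,0,0,0],[-25,-11,0,0,0,0,0],[-14,-7,0,0,0,0,0],[-4,-2,0,0,0,0,0],[0,0,0,0,0,0,0]]]'
python3 f.py
python3 - <<'E'
from look import *
plan([580.7,-377.7,178],-159.7,1)
cv2.imwrite("pics/side2.png",ctrl.grab_frame("side"))
a=cv2.imread("pics/side2.png")[100:300,200:400];cv2.imwrite("pics/side2v.png",cv2.resize(a,(600,600),interpolation=2))
E
```

```text
time: 21.6
tcp_pos: [587.9, -382.6, 264.5]
ee_rot: [-179.4, 0.4, -159.9]
force: [-0.1, -0.2, 0.1]
gripper_width: 0.1
124.98985469188229 -47.09498768874247 F box -0.14555866516339144 -0.12793946139485868
[ 5.6  8.  86.4] [-0.011  0.007 -0.003]
```

View pics/side2v.png

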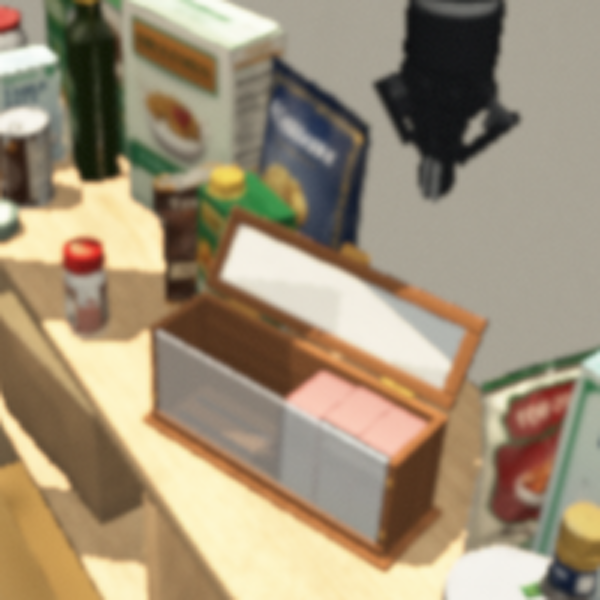

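The gripper is behind and above the lid, the row stands tight, and the space behind the lid edge is free. Lowering.

```bash
python3 -m jog '[[[1,2,12,-0.01,0.005,0,0],[0,2,20,0,0,0,0],[0,0,22,0,0,0,0],[0,0,18,0,0,0,0],[0,0,8,0,0,0,0],[0,0,2,0,0,0,0],[0,0,0,0,0,0,0],[0,0,0,0,0,0,0]]]'
python3 f.py
```

```text
time: 22.65
tcp_pos: [581.8, -379.3, 179.6]
ee_rot: [179.9, 0.0, -160.0]
force: [0.9, -0.6, -0.0]
gripper_width: 0.0
120.43382632037316 -41.902282680981315 F box 0.6380420910464091 -0.8590352196318833
```

```bash
python3 -m jog '[[[5,0,0,0,0,0,0],[9,0,0,0,0,0,0],[9,0,0,0,0,0,0],[9,0,0,0,0,0,0],[9,0,0,0,0,0,0],[9,0,0,0,0,0,0],[9,0,0,0,0,0,0],[9,0,0,0,0,0,0]]]'
python3 f.py;  python3 -m jog '[[[9,0,0,0,0,0,0],[9,0,0,0,0,0,0],[7,0,0,0,0,0,0],[3,0,0,0,0,0,0],[0,0,0,0,0,0,0],[0,0,0,0,0,0,0],[0,0,0,0,0,0,0],[0,0,0,0,0,0,0]]]'
python3 f.py
python3 - <<'E'
from look import *
look("l1");cv2.imwrite("pics/side3.png",ctrl.grab_frame("side"))
a=cv2.imread("pics/side3.png")[140:300,220:380];a=cv2.resize(a,(384,384),interpolation=2)
cv2.imwrite("pics/v3.png",cv2.resize(np.hstack([cv2.imread("pics/w_l1.png"),a]),(800,343)))
E
```

```text
time: 23.65
tcp_pos: [513.7, -404.6, 180.7]
ee_rot: [-180.0, 0.0, -160.0]
force: [0.3, -0.5, 0.3]
gripper_width: 0.2
47.78042063509744 -41.95972437786896 F box 0.06705173370725101 -0.554839014756828
time: 24.65
tcp_pos: [485.5, -414.8, 180.7]
ee_rot: [-180.0, 0.1, -160.0]
force: [-0.3, -1.0, 0.1]
gripper_width: 0.1
17.763667628055952 -41.80800429708772 F box -0.6045268998481248 -0.8254893980342644
```

View pics/v3.png

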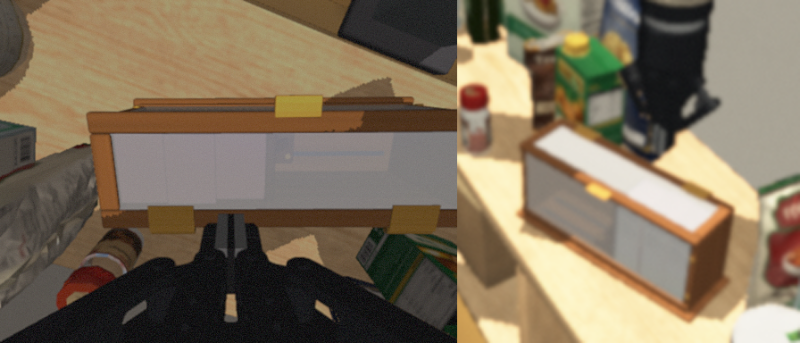

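The lid is shut, its tab over the front pane at (300,105), and the row and stop still show in place through it. I'll raise the arm clear and hand in.

```bash
python3 -m jog '[[[0,0,-10,0,0,0,0],[0,0,-20,0,0,0,0],[0,0,-25,0,0,0,0],[0,0,-25,0,0,0,0],[0,0,-10,0,0,0,0],[0,0,0,0,0,0,0],[0,0,0,0,0,0,0],[0,0,0,0,0,0,0]]]'
python3 - <<'E'
from h import *
a=ctrl.grab_frame("top");b=cv2.imread("pics/top0.png")
for u in [(350,328),(175,300),(215,340)]:
    x,y=int(u[0]/1.5625),int(u[1]/1.5625);print(cv2.absdiff(a[y-18:y+18,x-18:x+18],b[y-18:y+18,x-18:x+18]).mean())
s=ctrl.sense();print(s["force"],s["tcp_pos"]);ctrl.close_job()
E
```

```text
time: 25.75
tcp_pos: [485.0, -414.3, 274.2]
ee_rot: [180.0, 0.0, -160.0]
force: [0.5, 0.8, 0.4]
gripper_width: 0.2
25.8505658436214
14.933641975308642
73.83513374485597
[ 0.3055553  -0.03266271  0.58913251] [ 484.99514245 -414.32044664  274.12430581]
the job is handed in; nothing more can be done
```

The job is done and handed in at about 26 s. The pink carton stands upright in the box, turned like the other two, the end stop is pushed up against the row, and the lid is shut.

- **Row:** Pushing the stop with about 30 N moved nothing further. The wrist view after I backed off showed the three cartons touching each other, the end wall and the stop, with no gaps.
- **Lid:** I drew it forward with the shut fingers and it swung closed. The wrist and side pictures confirmed this, with the row still in place through the pane.
- **Release:** The tool was about 140 mm above the box with near-zero force at hand-in.
- **Other goods:** The gripper never came near the jar or tins. My last check, comparing the first and last top views, gave non-zero differences at all three spots (about 26, 15 and 74). I think the arm and its shadow cause this, because the camera looks down past the arm. I did not look at that picture, so the check neither confirms nor rules out that the goods stayed put.

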